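Set out the melting pans on their cork mats

TASK

Set up the counter for the chocolate lesson: put each of the three low pans in the middle of the round cork mat of its own size, and stand the tall melting insert down inside the largest pan, with its handle turned well away from that pan's handle (to the side or the opposite way) so that both can be gripped. Set each one down upright rather than dropping it, and leave the pepper pot and the timer where they are.

Things in the scene. Friction and masses are not known exactly. Their poses are not given: they have to be found in the camera images.
- large_pan_mid (a point): Largest low pan: open steel, 108 mm diameter, 56 mm high, wall 3 mm, floor 4 mm; loose. Point: on its axis, 28 mm above its underside. x points along its handle: a level bar 14 mm wide, 10 mm tall, from 54 to 133 mm from the axis, its centre line 20 mm above this point. The insert stands in it with about 16 mm to spare all round.
- medium_pan_mid (a point): Medium low pan: open steel, 84 mm diameter, 50 mm high, wall 3 mm, floor 4 mm; loose. Point: on its axis, 25 mm above its underside. x points along its handle: a level bar 14 mm wide, 10 mm tall, from 42 to 121 mm from the axis, its centre line 17 mm above this point.
- small_pan_mid (a point): Smallest low pan: open steel, 56 mm diameter, 44 mm high, wall 3 mm, floor 4 mm; loose. Point: on its axis, 22 mm above its underside. x points along its handle: a level bar 14 mm wide, 10 mm tall, from 28 to 107 mm from the axis, its centre line 14 mm above this point.
- insert_mid (a point): Tall melting insert: open steel, 70 mm diameter, 80 mm high, wall 3 mm, floor 4 mm; loose. Point: on its axis, 40 mm above its underside. x points along its handle: a level bar 14 mm wide, 10 mm tall, from 35 to 124 mm from the axis, its centre line 32 mm above this point. Deepest of the four; two small pouring lips. Nested, it stands on the largest pan's floor, its handle passing above the rim.
- insert_handle (a point): Point on the insert's handle, in the middle of the bar's thickness, 80 mm out from the insert's axis and 72 mm above its underside; axes as the insert's.
- large_mat: Largest round cork mat, fixed to the counter, 124 mm diameter, 6 mm thick: the largest pan's mat (8 mm wider all round than the pan). Origin: centre of its underside, z up.
- medium_mat: Medium round cork mat, fixed to the counter, 100 mm diameter, 6 mm thick: the medium pan's mat (8 mm wider all round than the pan). Origin: centre of its underside, z up.
- small_mat: Smallest round cork mat, fixed to the counter, 72 mm diameter, 6 mm thick: the smallest pan's mat (8 mm wider all round than the pan). Origin: centre of its underside, z up.
- pepper_pot: White ceramic pepper pot with rounded top, 36 mm diameter, 62 mm high, loose, not to be disturbed. Origin: centre of its underside.
- timer: Round white kitchen timer, 56 mm diameter, 35 mm high with a grey bar on top, loose, not to be disturbed. Origin: centre of its underside.
Things that resemble listed ones, but are neither listed nor needed, are in the scene too. What is shaped like the part that bears large_pan_mid but red is not meant.

How it is judged:
By the outcome, as a careful person would: the job done as asked, in the order asked, and still so for the second after the job is handed in, with the robot touching nothing.
It also fails if it takes over 115 s, if anything falls off the work surface, if the arm or the gripper's body presses on something with over 40 N, if the wrist force passes 120 N, or if a joint passes its speed limit or range.

ROBOT

A 6-joint arm with a two-finger parallel gripper is mounted at the origin on the work surface. World frame = base frame: x ahead of the robot, y to its left, z up, the work surface at z = 0. Lengths are in m, angles in degrees, forces in N, time in s.
With the tool pointing down it reaches from about 0.325 to 0.9 m from the base axis. Payload 3.5 kg.
Tool frame: the origin (TCP) lies midway between the tips of the shut fingers; the grasp point (between the pads) lies 19 mm behind it (arm.hold_point_z is the distance from the TCP to the grasp point, in m); z points along the fingers, y is the direction in which the jaws open and shut (so a half turn about z gives the same grasp; the last joint's range is limited). The gripper opens to 85 mm and grips with 20 to 120 N. Pads are 22 mm wide; open, the fingers measure 114 mm over their backs; the gripper's body (76 mm by 85 mm) begins 54 mm behind the grasp point. The pads swing forward as they close: fully open they stand 13 mm farther back than shut.
Start: joints at [65.982, 15.837, -1.513, 72.651, 0, 84.076], TCP at [0.194, 0.594, 0.231] pointing down, gripper open.
Joint ranges: [-178.77, 178.77], [-48.84, 107.48], [-61.69, 71.31], [-111.58, 123.2], [-90, 87.43], [-180, 180]. Speed limits (degrees/s): [147.25, 147.25, 180, 180, 180, 180].

INTERFACE

Orientations are given as a 3x3 rotation matrix whose columns are the frame's x, y, z axes.
In Python, from station import sensors, vision, arm, look_for, tip_of gives the robot as it stands.
- The arm moves only by the tool drive_tool, never from a script. Its argument "rows" is a list that holds one entry, the list of rows, each a list of 5 numbers: the shift along the world's x, y, z in units of 40 mm (1.0 is 40 mm), then the turn about the world's z in units of 8 degrees (1.0 is 8 degrees), then the finger opening in mm, from 0 to 85.4. In form: [[[dx, dy, dz, yaw, hand], ...]]. A call has 1 to 8 rows; each row is the pose to reach, as a shift and turn from the pose measured when the call began; what a row does not reach only later rows make up. A row lasts 1/10 s, in which the tool goes at most 50 mm and 8.59 degrees, less where a joint would pass 70% of its speed; a pose out of reach is approached as far as the arm can. A call with a gripper value outside its range is refused whole. The fingers move at their own pace and stop on an object; "squeeze" is the grip in N (left out, the last holds). Time passes only in rows, so rows that repeat a pose let the fingers close. It gives the time, the measured TCP pose, the force and the opening at its end, in the units of the state.
- sensors.get_state(): the state, without advancing time (a new reading comes with each control period).
- vision.camera(name): name is "scene" or "top" or "wrist"; returns a dict with "frame" (400x640x3 uint8, blue, green, red), "K" (3x3 intrinsics, pixels), "k1" (the pictures are not rectified: a ray, as slopes to the right and down, at radius r is drawn at 1 + k1 r^2 times it, then the intrinsics apply), "R" (3x3) and "t" (3): a world point X has camera coordinates R X + t; the wrist camera has in their place "tool_from_camera" (4x4, takes a point from camera to tool coordinates, whose origin is the TCP and whose axes are the flange's). Camera axes: x right, y down, z forward; pixel columns grow to the right and rows downward; lengths in m; the calibration is good to about 2 mm. A picture is of the moment at which its call begins: read the wrist's pose just before it. There is no depth.
- arm.close_job(): hands the job in, once; it reports no verdict.
Trained networks look in a picture, given as the dict that the camera call returned (one of the last four; its "shot" number tells which), for a name from the list of things; names that differ only in an ending like _2 or _b are one class to them, and where a whole thing is asked for, a point or a joint stands for the part that bears it (a point fixed in the world has none). Each returns a list of dicts, best first, with "conf" (0 to 1); they miss things now and then, are a little off and sometimes report something else, mostly with a low value. They report only what shows in the picture. A call takes as long as a camera call. They do not tell look-alikes from the thing itself.
- look_for(thing, picture): "rect" ([left, top, right, bottom] in pixels, round what is visible of it).
- tip_of(thing, picture): "location" ([column, row] in pixels: a listed point, or the origin of a listed thing).
The state is a dict: "time_s": time; "qpos": joint angles; "qd": joint speeds; "joint_efforts": joint torques, N m; "eef_pos": TCP position; "ee_rot": TCP orientation; "contact_force": force on the tool from outside, world axes, zero at the start; "moment": the same for the moment, N m; "gripper_width": finger opening in m.
Only numpy, scipy, OpenCV 4.12 (cv2) and the standard library are available. Lean on these libraries where they do the work, as an engineer would, in place of code of your own. Each camera call takes 0.05 s, during which the arm holds its last target. There are 200 camera calls.

## Working session

There is one attempt and no reset: what is moved stays moved. The work goes in short steps, Python scripts to look and compute and a tool call to move; the robot and the scene stay as the last step left them, time stands still between calls to the robot, and variables do not carry over. Pictures are saved under pics/ and viewed, on a budget of 14 in all, crops included, one or two more only if the job needs it, and the job is handed in when it is done.

Besides the shell and the picture viewer there is one more tool, called after ">>>" by a JSON object that holds its "name" and its "arguments", one argument or row to a line. drive_tool: Moves the arm, as the interface text tells. Its arguments: {"type":"object","properties":{"rows":{"type":"array"},"squeeze":{"type":"number"}},"required":["rows"]}

```bash
ls; mkdir -p pics; python3 - <<'E'
from station import sensors, vision, arm, look_for, tip_of
import cv2
s=sensors.get_state();print(s['time_s'],s['eef_pos'],s['ee_rot'],s['gripper_width'],arm.hold_point_z)
for n in ['top','scene']:
    p=vision.camera(n);cv2.imwrite(f'pics/{n}0.png',p['frame'])
    print(n,p['K'],p['k1'],p['R'],p['t'])
    for th in ['large_pan_mid','medium_pan_mid','small_pan_mid','insert_mid','insert_handle','large_mat','medium_mat','small_mat','pepper_pot','timer']:
        print(th,[(d['conf'],d['location']) for d in tip_of(th,p)][:3],[(d['conf'],d['rect']) for d in look_for(th,p)][:3])
E
```

```text
pics
0.0 [0.19378436 0.5933623  0.23013642] [[-9.50549386e-01  3.10572029e-01 -9.38121984e-04]
 [ 3.10573345e-01  9.50547170e-01 -2.06753546e-03]
 [ 2.49610516e-04 -2.25665024e-03 -9.99997423e-01]] 0.08541281430353001 0.0187
top [[465.80670801   0.         320.26626998]
 [  0.         465.80670801 195.22122408]
 [  0.           0.           1.        ]] -0.06490577924632962 [[ 0.01957755 -0.99958045 -0.02134592]
 [-0.99245158 -0.01684384 -0.1214749 ]
 [ 0.12106439  0.02356297 -0.99236495]] [0.01147361 0.48940104 1.21131237]
large_pan_mid [(0.96, [205.4, 216.9]), (0.6, [188.5, 307.3])] [(0.95, [184.3, 167.9, 226.6, 235.7]), (0.9, [162.2, 270.1, 226.3, 328.4])]
medium_pan_mid [(0.63, [375.4, 213.6])] [(0.69, [360.0, 167.9, 391.1, 234.1])]
small_pan_mid [(0.91, [279.4, 219.4]), (0.49, [451.5, 190.3])] [(0.58, [268.5, 177.0, 294.3, 225.7])]
insert_mid [(0.88, [448.5, 222.5])] [(0.86, [434.1, 171.8, 467.4, 235.7])]
insert_handle [(0.59, [450.9, 187.9])] [(0.88, [431.9, 171.3, 470.9, 236.6])]
large_mat [(0.87, [331.3, 131.4])] []
medium_mat [(0.73, [236.0, 142.1]), (0.26, [293.7, 91.3])] [
[... 753 characters left out ...]
id [(0.8, [271.3, 226.1])] [(0.88, [256.9, 210.7, 303.5, 248.8]), (0.73, [195.8, 234.0, 238.6, 282.3])]
small_pan_mid [(0.6, [337.8, 182.4])] [(0.81, [328.8, 173.5, 357.7, 204.3])]
insert_mid [(0.88, [210.9, 255.2])] [(0.82, [198.2, 236.6, 238.7, 283.8])]
insert_handle [(0.96, [230.8, 270.9])] [(0.89, [198.0, 238.3, 235.5, 282.0])]
large_mat [(0.7, [351.5, 269.8])] [(0.77, [331.0, 245.9, 375.8, 285.8])]
medium_mat [(0.57, [414.5, 205.9])] [(0.65, [327.0, 171.0, 357.5, 203.9])]
small_mat [(0.94, [271.8, 311.7])] [(0.91, [257.4, 297.1, 282.3, 321.5])]
pepper_pot [(0.59, [295.9, 193.9])] [(0.69, [293.4, 181.6, 300.2, 200.1])]
timer [(0.71, [407.2, 277.3])] [(0.88, [395.7, 263.4, 425.1, 282.5])]
```

```bash
cat > h.py <<'E'
import numpy as np, cv2
from station import sensors, vision, arm, look_for, tip_of
def ray(p,uv):
    """world origin and direction of a pixel (top/scene)"""
    D=np.array([p['k1'],0,0,0,0.]); q=cv2.undistortPoints(np.array([[uv]],float),p['K'],D)[0,0]
    if 'R' in p and p['R'] is not None: R,t=p['R'],p['t']
    return -R.T@t, R.T@np.array([q[0],q[1],1])
def atz(p,uv,z):
    o,d=ray(p,uv); return o+d*(z-o[2])/d[2]
def proj(p,X):
    D=np.array([p['k1'],0,0,0,0.])
    return cv2.projectPoints(np.atleast_2d(np.array(X,float)),cv2.Rodrigues(p['R'])[0],p['t'],p['K'],D)[0][:,0]
E
python3 - <<'E'
import cv2
a=cv2.imread('pics/top0.png');c=a[60:360,140:500]
cv2.imwrite('pics/top0c.png',cv2.resize(c,(720,600),interpolation=cv2.INTER_CUBIC))
E
python3 - <<'E'
import sys;sys.path.insert(0,'.')
from h import *
p=vision.camera('top');q=vision.camera('scene')
T=dict(lp=([205.4,216.9],.028),lp2=([188.5,307.3],.028),mp=([375.4,213.6],.025),sp=([279.4,219.4],.022),ins=([448.5,222.5],.04),insh=([450.9,187.9],.072),lm=([331.3,131.4],0.006),mm=([236,142.1],.006),sm=([427.6,142.4],.006),pep=([328.3,239.5],0),tim=([293.3,91.1],0))
S=dict(lp=([345.3,100.4],.028),lp2=([389.9,151.6],.028),mp=([271.3,226.1],.025),sp=([337.8,182.4],.022),ins=([210.9,255.2],.04),insh=([230.8,270.9],.072),lm=([351.5,269.8],.0),mm=([414.5,205.9],.006),sm=([271.8,311.7],.006),pep=([295.9,193.9],0),tim=([407.2,277.3],0))
for k in T: print(k,atz(p,*T[k]).round(3)[:2],atz(q,*S[k]).round(3)[:2])
E
```

```text
lp [0.426 0.327] [0.184 0.352]
lp2 [0.186 0.361] [0.445 0.327]
mp [ 0.443 -0.127] [ 0.441 -0.129]
sp [0.423 0.129] [0.435 0.123]
ins [ 0.422 -0.318] [ 0.424 -0.321]
insh [ 0.509 -0.317] [ 0.514 -0.305]
lm [ 0.67  -0.006] [ 0.683 -0.021]
mm [0.637 0.258] [0.636 0.262]
sm [ 0.644 -0.272] [ 0.652 -0.272]
pep [ 0.373 -0.003] [0.379 0.003]
tim [0.787 0.103] [0.796 0.089]
```

View pics/top0c.png

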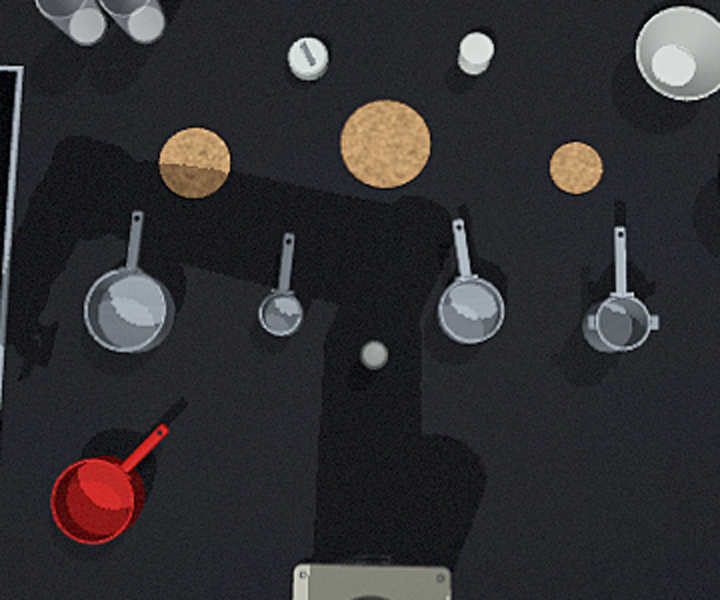

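View pics/scene0.png

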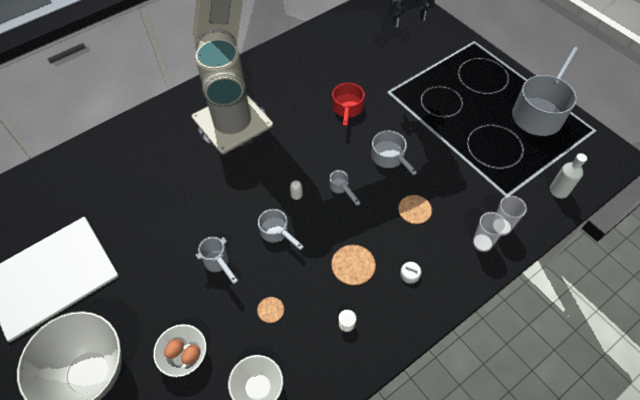

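The top crop shows a steel large pan at (128,310) and a red look-alike at (95,500), plus small (281,313), medium (471,310) and insert (622,322) pans. The mats are at (195,163), (385,143) and (576,167), and the timer at (307,58). Two pot-like white/grey things stand at (373,354) and (476,52), and I'll leave both alone. The steel pan fits the description because the red one is ruled out. I'll go over its handle and look from the wrist.

>>> {"name": "drive_tool", "arguments": {
  "rows": [
    [[0.8,-0.7,0.3,0.2,60],[1.8,-1.6,0.8,0.4,60],[2.8,-2.5,1.2,0.6,60],[3.8,-3.4,1.5,0.8,60],[4.7,-4.2,1.5,1.0,60],[5.6,-5.0,1.5,1.2,60],[6.4,-5.7,1.5,1.3,60],[7.2,-6.4,1.5,1.5,60]]
  ]
}}

```text
time_s: 3.0
eef_pos: [0.4835, 0.3366, 0.2918]
ee_rot: [[-0.994, 0.105, 0.001], [0.105, 0.994, 0.001], [-0.001, 0.001, -1.0]]
contact_force: [0.4, 0.2, -0.4]
gripper_width: 0.0599
```

```bash
cat >> h.py <<'E'
def wrist():
    s=sensors.get_state(); p=vision.camera('wrist')
    T=np.eye(4); T[:3,:3]=s['ee_rot']; T[:3,3]=s['eef_pos']
    M=T@np.array(p['tool_from_camera']); p=dict(p); p['R']=M[:3,:3].T; p['t']=-p['R']@M[:3,3]
    return s,p
def rad(p,c,z,r,n=72):
    """best-contrast circle near c at height z: scan edges radially, fit circle in world, return centre, radius"""
    g=cv2.GaussianBlur(cv2.cvtColor(p['frame'],cv2.COLOR_BGR2GRAY),(0,0),1).astype(np.float32)
    P=[]
    rr=np.arange(r-.012,r+.012,.0005)
    for a in np.linspace(0,2*np.pi,n,False):
        X=np.c_[c[0]+rr*np.cos(a),c[1]+rr*np.sin(a),np.full(len(rr),z)]
        u=proj(p,X).astype(np.float32)
        v=cv2.remap(g,u[:,0].copy(),u[:,1].copy(),cv2.INTER_LINEAR)[:,0]
        d=np.abs(np.gradient(v)); i=d.argmax()
        if d[i]>3: P.append(X[i,:2])
    P=np.array(P)
    for _ in range(6):
        A=np.c_[2*P,np.ones(len(P))];x=np.linalg.lstsq(A,(P**2).sum(1),rcond=None)[0]
        R=np.sqrt(x[2]+x[0]**2+x[1]**2);e=np.abs(np.hypot(*(P-x[:2]).T)-R)
        if len(P)<12: break
        P=P[e<=max(.0015,np.quantile(e,.9))]
    return x[:2].round(4),R.round(4),len(P)
E
python3 - <<'E'
from h import *
s,p=wrist();print(s['time_s'],s['eef_pos'].round(4),np.array(p['tool_from_camera']).round(3),p['K'][0,0])
cv2.imwrite('pics/w1.png',p['frame'])
for th,z in [('large_pan_mid',.028),('small_pan_mid',.022),('medium_mat',.006),('large_mat',.006)]:
    for d in tip_of(th,p)[:2]: print(th,d['conf'],d['location'],atz(p,d['location'],z)[:2].round(4))
E
```

```text
3.0 [0.4835 0.3366 0.2918] [[ 0.001 -0.956 -0.293  0.075]
 [ 1.     0.001  0.001  0.   ]
 [-0.001 -0.293  0.956 -0.144]
 [ 0.     0.     0.     1.   ]] 353.78437537568385
large_pan_mid 0.57 [312.6, 124.5] [0.4307 0.3306]
small_pan_mid 0.84 [136.9, 144.8] [0.4322 0.1247]
small_pan_mid 0.46 [93.9, 318.5] [0.6544 0.0053]
medium_mat 0.83 [274.5, 283.0] [0.6345 0.2548]
large_mat 0.59 [95.0, 319.7] [ 0.666  -0.0068]
```

View pics/w1.png

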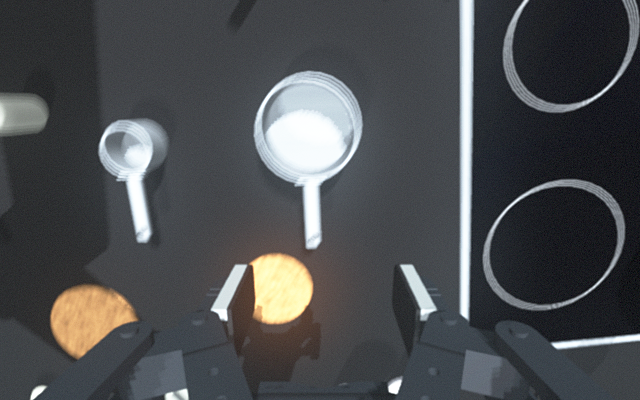

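The wrist view shows the large pan at (308,128) with its handle tip at (313,243). The small pan is at (127,148), the medium mat at (280,288) and the large mat at (93,322). Next I'll fit circles and handle lines.

```bash
cat >> h.py <<'E'
def handle(p,c,z,yaw0,r0,r1):
    """handle direction: at radii r0..r1, find bright strip 14 mm wide across direction yaw0 at top height z; fit line"""
    g=cv2.GaussianBlur(cv2.cvtColor(p['frame'],cv2.COLOR_BGR2GRAY),(0,0),.8).astype(np.float32)
    e=np.array([np.cos(yaw0),np.sin(yaw0)]);n=np.array([-e[1],e[0]]);L=[]
    ww=np.arange(-.03,.03,.0005)
    for r in np.arange(r0,r1,.003):
        X=np.c_[c+r*e+ww[:,None]*n,np.full(len(ww),z)]
        u=proj(p,X).astype(np.float32)
        v=cv2.remap(g,u[:,0].copy(),u[:,1].copy(),cv2.INTER_LINEAR)[:,0]
        k=np.convolve(v-np.median(v),np.ones(28),'same'); L.append((r,ww[k.argmax()]))
    L=np.array(L);f=np.polyfit(L[:,0],L[:,1],1)
    m=np.abs(L[:,1]-np.polyval(f,L[:,0]))<.003
    if m.sum()>4:f=np.polyfit(L[m,0],L[m,1],1)
    return np.degrees(yaw0+np.arctan(f[0])).round(1),(c+((r0+r1)/2)*e+np.polyval(f,(r0+r1)/2)*n).round(4),m.sum(),len(L)
E
python3 - <<'E'
from h import *
s,p=wrist();t=vision.camera('top')
for nm,q in (('w',p),('t',t)):
    print(nm)
    print('LP',rad(q,(.43,.33),.056,.054),handle(q,np.array([.43,.33]),.053,-.1,.065,.125))
    print('SP',rad(q,(.43,.126),.044,.028),handle(q,np.array([.43,.126]),.041,-.05,.04,.1))
    print('MM',rad(q,(.635,.257),.006,.05))
    print('LM',rad(q,(.672,-.006),.006,.062))
print('MP',rad(t,(.442,-.127),.05,.042),handle(t,np.array([.442,-.127]),.047,.1,.055,.11))
print('IN',rad(t,(.423,-.319),.08,.035),handle(t,np.array([.423,-.319]),.077,.0,.05,.115))
print('SM',rad(t,(.644,-.272),.006,.036))
E
```

```text
w
LP (array([0.4302, 0.3293]), np.float64(0.0544), 65) (np.float64(-4.1), array([0.5248, 0.323 ]), np.int64(20), 20)
SP (array([0.4304, 0.1257]), np.float64(0.0283), 54) (np.float64(-4.7), array([0.4999, 0.1214]), np.int64(20), 20)
MM (array([0.6404, 0.2564]), np.float64(0.0505), 56)
LM (array([ 0.6725, -0.007 ]), np.float64(0.0633), 39)
t
LP (array([0.4299, 0.329 ]), np.float64(0.0549), 63) (np.float64(-4.5), array([0.5246, 0.3216]), np.int64(20), 20)
SP (array([0.43  , 0.1255]), np.float64(0.0292), 56) (np.float64(-4.6), array([0.4998, 0.1202]), np.int64(20), 20)
MM (array([0.6398, 0.2556]), np.float64(0.0498), 70)
LM (array([ 0.6707, -0.009 ]), np.float64(0.0616), 71)
MP (array([ 0.4384, -0.124 ]), np.float64(0.0435), 56) (np.float64(9.0), array([ 0.5233, -0.1109]), np.int64(19), 19)
IN (array([ 0.4234, -0.3143]), np.float64(0.0359), 43) (np.float64(0.2), array([ 0.5055, -0.3127]), np.int64(22), 22)
SM (array([ 0.6405, -0.2714]), np.float64(0.0359), 67)
```

>>> {"name": "drive_tool", "arguments": {
  "rows": [
    [[0.61,-0.34,-1.2,0.2,45],[0.61,-0.34,-2.4,0.2,45],[0.61,-0.34,-3.6,0.2,45],[0.61,-0.34,-4.6,0.2,45],[0.61,-0.34,-5.5,0.2,45],[0.61,-0.34,-6.2,0.2,45],[0.61,-0.34,-6.55,0.2,45],[0.61,-0.34,-6.55,0.2,45]]
  ],
  "squeeze": 100
}}

```text
time_s: 4.15
eef_pos: [0.5029, 0.3254, 0.0273]
ee_rot: [[-0.997, 0.075, -0.005], [0.075, 0.997, -0.002], [0.004, -0.002, -1.0]]
contact_force: [-0.8, -0.6, 0.9]
gripper_width: 0.0447
```

>>> {"name": "drive_tool", "arguments": {
  "rows": [
    [[0,0,0,0,0],[0,0,0,0,0],[0,0,0,0,0],[0,0,0,0,0],[0,0,0,0,0],[0,0,0,0,0]]
  ],
  "squeeze": 100
}}

```text
time_s: 4.75
eef_pos: [0.5042, 0.3262, 0.0293]
ee_rot: [[-0.997, 0.075, -0.002], [0.075, 0.997, 0.0], [0.002, -0.0, -1.0]]
contact_force: [-1.7, 0.3, 6.8]
gripper_width: 0.0116
```

>>> {"name": "drive_tool", "arguments": {
  "rows": [
    [[0,0,0.2,0,0],[0,0,0.5,0,0],[0,0,1.0,0,0],[0,0,1.6,0,0],[0,0,2.2,0,0],[0,0,2.5,0,0],[0,0,2.5,0,0]]
  ]
}}

```text
time_s: 5.45
eef_pos: [0.5059, 0.327, 0.1319]
ee_rot: [[-0.997, 0.075, 0.003], [0.075, 0.997, 0.002], [-0.002, 0.002, -1.0]]
contact_force: [0.5, -0.5, -3.4]
gripper_width: 0.0119
```

```bash
python3 - <<'E'
from h import *
s,p=wrist();print(s['eef_pos'].round(4),s['contact_force'].round(1),s['moment'].round(2))
cv2.imwrite('pics/w2.png',p['frame'])
E
```

```text
[0.5059 0.327  0.1319] [ 0.5 -0.5 -3.4] [ 0.04 -0.26 -0.05]
```

View pics/w2.png

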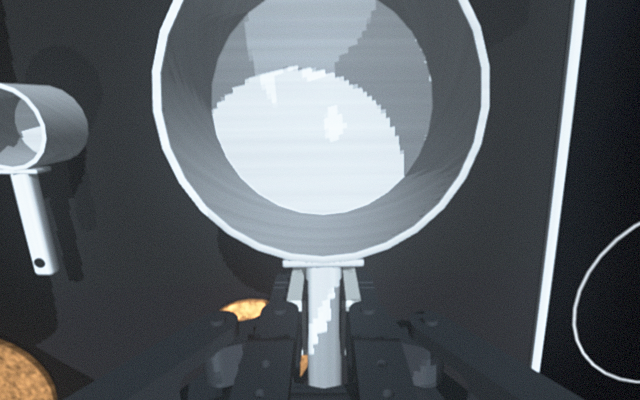

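The pan hangs level in the jaws, with its rim centred about (321,95) and the handle between the pads. I'll measure its centre relative to the tool, then carry it.

```bash
python3 - <<'E'
from h import *
s,p=wrist();e=s['eef_pos'];print(e.round(4))
for dz in (-.004,0,.004): print(rad(p,(e[0]-.076,e[1]+.006),.1586+dz,.054,120))
print(handle(p,np.array([e[0]-.076,e[1]+.006]),.1556,-.075,.06,.07))
E
```

```text
[0.5048 0.3265 0.1301]
(array([0.4316, 0.3313]), np.float64(0.0548), 73)
(array([0.4315, 0.3312]), np.float64(0.053), 73)
(array([0.4315, 0.3313]), np.float64(0.0511), 73)
(np.float64(-22.7), array([0.4936, 0.3279]), np.int64(4), 4)
```

>>> {"name": "drive_tool", "arguments": {
  "rows": [
    [[0.3,-0.4,0,0,0],[0.8,-1.1,0,0,0],[1.4,-1.95,0,0,0],[2.0,-2.8,0,0,0],[2.6,-3.65,0,0,0],[3.2,-4.5,0,0,0],[3.7,-5.3,0,0,0],[4.1,-5.8,0,0,0]]
  ]
}}

```text
time_s: 6.35
eef_pos: [0.6676, 0.0913, 0.1264]
ee_rot: [[-0.997, 0.077, -0.006], [0.077, 0.997, -0.001], [0.006, -0.001, -1.0]]
contact_force: [0.0, 0.4, -3.2]
gripper_width: 0.0121
```

>>> {"name": "drive_tool", "arguments": {
  "rows": [
    [[0.5,-0.7,0,0,0],[1.0,-1.4,0,0,0],[1.4,-1.95,0,0,0],[1.7,-2.35,0,0,0],[1.92,-2.63,0,0,0],[1.92,-2.63,-0.3,0,0],[1.92,-2.63,-0.8,0,0],[1.92,-2.63,-1.0,0,0]]
  ]
}}

```text
time_s: 7.15
eef_pos: [0.7413, -0.0127, 0.0823]
ee_rot: [[-0.997, 0.077, -0.012], [0.077, 0.997, 0.0], [0.012, -0.001, -1.0]]
contact_force: [-1.0, -0.9, -3.6]
gripper_width: 0.012
```

```bash
python3 - <<'E'
from h import *
s,p=wrist();e=s['eef_pos'];print(e.round(4),s['contact_force'].round(1))
z=.056+e[2]-.0293
print(rad(p,(e[0]-.0733,e[1]+.005),z,.054,120))
t=vision.camera('top');print(rad(t,(e[0]-.0733,e[1]+.005),z,.054,120)); cv2.imwrite('pics/t3.png',cv2.resize(t['frame'][60:220,230:430],(800,640))[:600])
E
```

```text
[ 0.7413 -0.0127  0.0823] [-1.  -0.9 -3.6]
(array([ 0.668 , -0.0077]), np.float64(0.0542), 74)
(array([ 0.6687, -0.0445]), np.float64(0.0289), 12)
```

>>> {"name": "drive_tool", "arguments": {
  "rows": [
    [[0.08,-0.02,-0.25,0,0],[0.08,-0.02,-0.5,0,0],[0.08,-0.02,-0.7,0,0],[0.08,-0.02,-0.85,0,0],[0.08,-0.02,-0.95,0,0],[0.08,-0.02,-1.0,0,0],[0.08,-0.02,-1.0,0,0]]
  ]
}}

```text
time_s: 7.95
eef_pos: [0.7445, -0.0135, 0.0427]
ee_rot: [[-0.997, 0.076, -0.013], [0.076, 0.997, 0.0], [0.013, -0.001, -1.0]]
contact_force: [1.0, -0.4, -3.3]
gripper_width: 0.012
```

```bash
python3 - <<'E'
from h import *
s,p=wrist();e=s['eef_pos'];print(e.round(4),s['contact_force'].round(1))
z=.056+e[2]-.0293
print(rad(p,(e[0]-.0733,e[1]+.005),z,.054,120))
E
```

```text
[ 0.7445 -0.0135  0.0427] [ 1.  -0.4 -3.3]
(array([ 0.6712, -0.0086]), np.float64(0.0542), 74)
```

>>> {"name": "drive_tool", "arguments": {
  "rows": [
    [[0,0,-0.06,0,0],[0,0,-0.1,0,0],[0,0,-0.14,0,0],[0,0,-0.17,0,0],[0,0,-0.2,0,0],[0,0,-0.2,0,0]]
  ]
}}

```text
time_s: 8.6
eef_pos: [0.7448, -0.0135, 0.0354]
ee_rot: [[-0.997, 0.076, -0.012], [0.076, 0.997, -0.0], [0.012, -0.001, -1.0]]
contact_force: [-0.1, 0.3, -0.4]
gripper_width: 0.0118
```

>>> {"name": "drive_tool", "arguments": {
  "rows": [
    [[0,0,0,0,20],[0,0,0,0,40],[0,0,0,0,45],[0,0,0,0,45],[0,0,0.3,0,45],[0,0,1.0,0,45],[0,0,2.2,0,45],[0,0,3.4,0,45]]
  ]
}}

```text
time_s: 9.4
eef_pos: [0.744, -0.0134, 0.1727]
ee_rot: [[-0.997, 0.076, -0.014], [0.076, 0.997, 0.0], [0.014, -0.001, -1.0]]
contact_force: [0.9, 0.4, 0.7]
gripper_width: 0.0451
```

>>> {"name": "drive_tool", "arguments": {
  "rows": [
    [[-0.8,0.5,0.8,0,45],[-1.8,1.1,1.0,0,45],[-2.8,1.7,1.0,0,45],[-3.8,2.3,1.0,0,45],[-4.8,2.9,1.0,0,45],[-5.6,3.2,1.0,0,45],[-6.3,3.35,1.0,0,45],[-6.3,3.35,1.0,0,45]]
  ]
}}

```text
time_s: 10.2
eef_pos: [0.488, 0.1214, 0.2135]
ee_rot: [[-0.997, 0.074, -0.015], [0.074, 0.997, 0.0], [0.015, -0.001, -1.0]]
contact_force: [0.2, -0.2, 0.5]
gripper_width: 0.0451
```

```bash
python3 - <<'E'
from h import *
s,p=wrist();e=s['eef_pos'];print(s['time_s'],e.round(4))
cv2.imwrite('pics/w4.png',p['frame'])
print('LP',rad(p,(.671,-.009),.062,.054),'LM',rad(p,(.671,-.009),.006,.062))
print('SP',rad(p,(.43,.126),.044,.028,120),handle(p,np.array([.43,.126]),.041,-.08,.04,.1))
E
```

```text
10.2 [0.488  0.1214 0.2135]
LP (array([ 0.661 , -0.0065]), np.float64(0.0571), 16) LM (array([ 0.6716, -0.008 ]), np.float64(0.0623), 23)
SP (array([0.431 , 0.1262]), np.float64(0.0284), 102) (np.float64(-4.6), array([0.4998, 0.1209]), np.int64(20), 20)
```

View pics/w4.png

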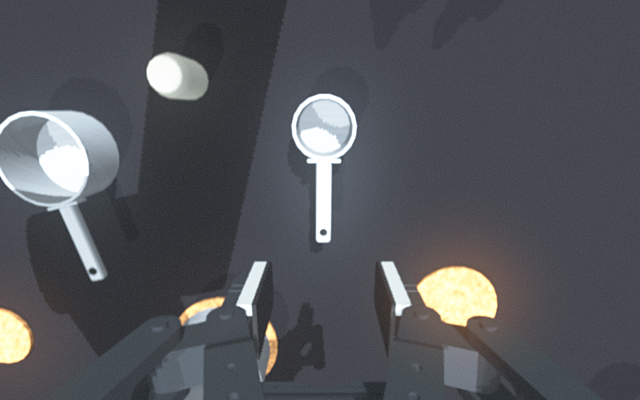

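The picture shows the small pan at (324,127) with its handle end at (323,232), and the jaws straight over its line.

>>> {"name": "drive_tool", "arguments": {
  "rows": [
    [[-0.14,0.02,-1.1,0,45],[-0.14,0.02,-2.2,0,45],[-0.14,0.02,-3.2,0,45],[-0.14,0.02,-4.0,0,45],[-0.14,0.02,-4.6,0,45],[-0.14,0.02,-4.85,0,45],[-0.14,0.02,-4.9,0,45],[-0.14,0.02,-4.9,0,45]]
  ]
}}

```text
time_s: 11.05
eef_pos: [0.4866, 0.1218, 0.0186]
ee_rot: [[-0.997, 0.075, -0.011], [0.075, 0.997, 0.0], [0.011, -0.0, -1.0]]
contact_force: [-0.7, 0.4, 0.2]
gripper_width: 0.045
```

>>> {"name": "drive_tool", "arguments": {
  "rows": [
    [[0,0,0,0,0],[0,0,0,0,0],[0,0,0,0,0],[0,0,0,0,0],[0,0,0,0,0],[0,0,0,0,0]]
  ],
  "squeeze": 80
}}

```text
time_s: 11.65
eef_pos: [0.4885, 0.1219, 0.02]
ee_rot: [[-0.997, 0.075, -0.007], [0.075, 0.997, 0.0], [0.007, -0.0, -1.0]]
contact_force: [1.6, -0.6, 6.5]
gripper_width: 0.0125
```

>>> {"name": "drive_tool", "arguments": {
  "rows": [
    [[0,0,0.2,0,0],[0,0,0.5,0,0],[0,0,1.1,0,0],[0,0,1.9,0,0],[0,0,2.6,0,0],[0,0,2.9,0,0],[0,0,3.0,0,0],[0,0,3.0,0,0]]
  ]
}}

```text
time_s: 12.45
eef_pos: [0.4882, 0.1219, 0.1398]
ee_rot: [[-0.997, 0.075, -0.007], [0.075, 0.997, 0.0], [0.007, -0.0, -1.0]]
contact_force: [-0.4, -0.6, -0.7]
gripper_width: 0.012
```

```bash
python3 - <<'E'
from h import *
s,p=wrist();e=s['eef_pos'];print(s['time_s'],e.round(4),s['contact_force'].round(1))
for dz in (-.003,0,.003):print('SP',rad(p,(e[0]-.05,e[1]+.004),.044+e[2]-.017+dz,.028,120))
E
```

```text
12.45 [0.4882 0.1219 0.1398] [-0.4 -0.6 -0.7]
SP (array([0.4302, 0.1264]), np.float64(0.0279), 95)
SP (array([0.4298, 0.1264]), np.float64(0.0272), 95)
SP (array([0.4295, 0.1264]), np.float64(0.0266), 90)
```

>>> {"name": "drive_tool", "arguments": {
  "rows": [
    [[0.3,-0.5,0,0,0],[0.7,-1.4,0,0,0],[1.2,-2.4,0,0,0],[1.7,-3.4,0,0,0],[2.3,-4.4,0,0,0],[2.8,-5.4,0,0,0],[3.3,-6.4,0,0,0],[3.8,-7.2,0,0,0]]
  ]
}}

```text
time_s: 13.3
eef_pos: [0.6387, -0.1682, 0.1362]
ee_rot: [[-0.997, 0.077, -0.013], [0.077, 0.997, 0.001], [0.013, 0.0, -1.0]]
contact_force: [1.3, 0.4, -1.5]
gripper_width: 0.0121
```

```bash
python3 - <<'E'
from h import *
s,p=wrist();t=vision.camera('top');e=s['eef_pos'];print(s['time_s'],e.round(4))
cv2.imwrite('pics/w5.png',p['frame'])
for q in(p,t):
    print('SM',rad(q,(.6405,-.2714),.006,.036,120),'MP',rad(q,(.439,-.124),.05,.042),handle(q,np.array([.439,-.124]),.047,.15,.055,.11))
    print('LP',rad(q,(.671,-.009),.062,.054,120),'LM',rad(q,(.671,-.009),.006,.062))
    print('IN',rad(q,(.4234,-.3143),.08,.035,120),handle(q,np.array([.4234,-.3143]),.077,0,.05,.115))
E
```

```text
13.3 [ 0.6387 -0.1682  0.1362]Traceback (most recent call last):
  File "<stdin>", line 5, in <module>
  File "h.py", line 31, in rad
    A=np.c_[2*P,np.ones(len(P))];x=np.linalg.lstsq(A,(P**2).sum(1),rcond=None)[0]
                                                     ~~~~~~~~~~^^^
    return umr_sum(a, axis, dtype, out, keepdims, initial, where)
numpy.exceptions.AxisError: axis 1 is out of bounds for array of dimension 1
```

View pics/w5.png

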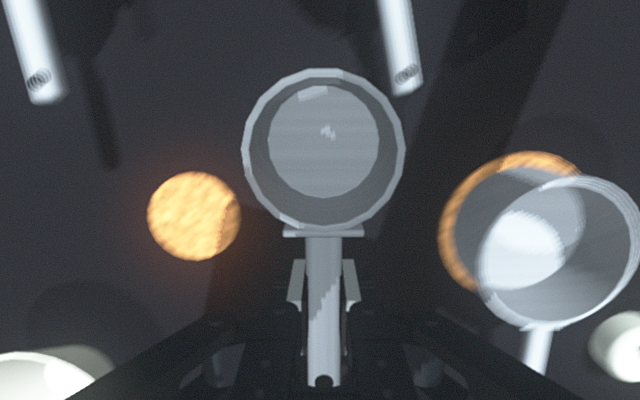

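The small pan is held at (323,148), its mat is at (194,216), and the large pan sits on its mat at right (some motion blur).

```bash
python3 - <<'E'
from h import *
s,p=wrist();t=vision.camera('top');e=s['eef_pos'];print(s['time_s'],e.round(4))
def T(f,*a):
    try: return f(*a)
    except Exception as x: return 'fail'
for q in(p,t):
    print('SM',T(rad,q,(.6405,-.2714),.006,.036,120),'LP',T(rad,q,(.671,-.009),.062,.054,120),'LM',T(rad,q,(.671,-.009),.006,.062))
print('MP',rad(t,(.439,-.124),.05,.042),handle(t,np.array([.439,-.124]),.047,.15,.055,.11))
E
```

```text
13.4 [ 0.6411 -0.1707  0.1365]
SM (array([ 0.6405, -0.2706]), np.float64(0.0361), 119) LP (array([ 0.6718, -0.0066]), np.float64(0.0543), 77) LM (array([ 0.6683, -0.0101]), np.float64(0.0592), 43)
SM (array([ 0.6424, -0.263 ]), np.float64(0.0555), 17) LP (array([ 0.6721, -0.0089]), np.float64(0.055), 74) LM (array([ 0.6739, -0.0084]), np.float64(0.0647), 37)Traceback (most recent call last):
  File "<stdin>", line 8, in <module>
  File "h.py", line 31, in rad
    A=np.c_[2*P,np.ones(len(P))];x=np.linalg.lstsq(A,(P**2).sum(1),rcond=None)[0]
                                                     ~~~~~~~~~~^^^
    return umr_sum(a, axis, dtype, out, keepdims, initial, where)
numpy.exceptions.AxisError: axis 1 is out of bounds for array of dimension 1
```

>>> {"name": "drive_tool", "arguments": {
  "rows": [
    [[0.4,-0.7,0,0,0],[0.8,-1.4,0,0,0],[1.1,-2.1,0,0,0],[1.35,-2.5,-0.2,0,0],[1.44,-2.62,-0.8,0,0],[1.44,-2.62,-1.5,0,0],[1.44,-2.62,-2.0,0,0],[1.44,-2.62,-2.3,0,0]]
  ]
}}

```text
time_s: 14.3
eef_pos: [0.693, -0.2683, 0.0406]
ee_rot: [[-0.997, 0.075, -0.019], [0.075, 0.997, 0.006], [0.02, 0.004, -1.0]]
contact_force: [0.1, 0.4, -1.7]
gripper_width: 0.0122
```

>>> {"name": "drive_tool", "arguments": {
  "rows": [
    [[0,0,0,0,0]]
  ]
}}

```text
time_s: 14.4
eef_pos: [0.691, -0.2663, 0.0379]
ee_rot: [[-0.997, 0.074, -0.024], [0.074, 0.997, 0.008], [0.024, 0.006, -1.0]]
contact_force: [0.4, 0.0, -1.0]
gripper_width: 0.012
```

```bash
python3 - <<'E'
from h import *
s,p=wrist();e=s['eef_pos'];print(s['time_s'],e.round(4),s['contact_force'].round(1))
print('SP',rad(p,(e[0]-.058,e[1]+.0045),.044+e[2]-.020,.028,120),'SM',rad(p,(.6405,-.271),.006,.036,120))
E
```

```text
14.4 [ 0.691  -0.2663  0.0379] [ 0.4  0.  -1. ]
SP (array([ 0.6339, -0.263 ]), np.float64(0.0289), 103) SM (array([ 0.6406, -0.2659]), np.float64(0.0404), 71)
```

>>> {"name": "drive_tool", "arguments": {
  "rows": [
    [[0.1,-0.1,0,0,0],[0.17,-0.2,0,0,0],[0.17,-0.2,0,0,0],[0.17,-0.2,0,0,0],[0.17,-0.2,0,0,0]]
  ]
}}

```text
time_s: 14.95
eef_pos: [0.6982, -0.2744, 0.0391]
ee_rot: [[-0.997, 0.074, -0.023], [0.074, 0.997, 0.008], [0.023, 0.006, -1.0]]
contact_force: [-0.1, 0.6, -2.3]
gripper_width: 0.0123
```

```bash
python3 - <<'E'
from h import *
s,p=wrist();e=s['eef_pos'];print(s['time_s'],e.round(4),s['contact_force'].round(1),s['qpos'].round(1),s['qd'].round(1))
print('SP',rad(p,(e[0]-.058,e[1]+.0045),.044+e[2]-.020,.028,120))
E
```

```text
14.95 [ 0.6982 -0.2744  0.0391] [-0.1  0.6 -2.3] [-26.3  36.7   6.1  60.8  -0.2 -22.1] [ 0.1 -0.  -0.5 -0.1 -0.1 -0. ]
SP (array([ 0.6403, -0.2702]), np.float64(0.0282), 102)
```

>>> {"name": "drive_tool", "arguments": {
  "rows": [
    [[0,-0.02,-0.1,0,0],[0,-0.02,-0.18,0,0],[0,-0.02,-0.24,0,0],[0,-0.02,-0.29,0,0],[0,-0.02,-0.32,0,0],[0,-0.02,-0.35,0,0],[0,-0.02,-0.35,0,0]]
  ]
}}

```text
time_s: 15.7
eef_pos: [0.698, -0.2749, 0.0257]
ee_rot: [[-0.997, 0.074, -0.023], [0.074, 0.997, 0.008], [0.024, 0.006, -1.0]]
contact_force: [-2.0, 0.8, 2.0]
gripper_width: 0.0118
```

>>> {"name": "drive_tool", "arguments": {
  "rows": [
    [[0,0,0,0,18],[0,0,0,0,25],[0,0,0,0,45],[0,0,0,0,45],[0,0,0.3,0,45],[0,0,1.0,0,45],[0,0,2.2,0,45],[0,0,3.4,0,45]]
  ]
}}

```text
time_s: 16.5
eef_pos: [0.6973, -0.2746, 0.1628]
ee_rot: [[-0.997, 0.074, -0.025], [0.074, 0.997, 0.009], [0.025, 0.007, -1.0]]
contact_force: [1.7, -1.1, -0.6]
gripper_width: 0.0452
```

>>> {"name": "drive_tool", "arguments": {
  "rows": [
    [[-0.7,0.6,0.6,0.2,45],[-1.5,1.3,1.0,0.5,45],[-2.3,2.0,1.0,0.8,45],[-3.1,2.7,1.0,1.1,45],[-3.9,3.3,1.0,1.4,45],[-4.5,3.8,1.0,1.6,45],[-4.9,4.1,1.0,1.7,45],[-4.9,4.1,1.0,1.7,45]]
  ]
}}

```text
time_s: 17.3
eef_pos: [0.4991, -0.109, 0.2038]
ee_rot: [[-0.986, -0.164, -0.026], [-0.164, 0.986, 0.003], [0.026, 0.007, -1.0]]
contact_force: [-0.0, -0.2, -0.4]
gripper_width: 0.045
```

>>> {"name": "drive_tool", "arguments": {
  "rows": [
    [[0,0,0,0,45],[0,0,0,0,45]]
  ]
}}

```text
time_s: 17.5
eef_pos: [0.5002, -0.1096, 0.2045]
ee_rot: [[-0.986, -0.163, -0.025], [-0.164, 0.987, 0.002], [0.024, 0.006, -1.0]]
contact_force: [-0.2, -0.1, 0.2]
gripper_width: 0.0449
```

```bash
python3 - <<'E'
from h import *
s,p=wrist();e=s['eef_pos'];print(s['time_s'],e.round(4))
cv2.imwrite('pics/w6.png',p['frame'])
def T(f,*a):
    try: return f(*a)
    except Exception as x: return 'fail'
print('SP',T(rad,p,(.6405,-.271),.050,.028,120),'SM',T(rad,p,(.6405,-.271),.006,.036,120))
print('MP',T(rad,p,(.439,-.124),.05,.042,120),T(handle,p,np.array([.439,-.124]),.047,.15,.055,.11))
E
```

```text
17.5 [ 0.5002 -0.1096  0.2045]
SP (array([ 0.6408, -0.2708]), np.float64(0.0283), 72) SM (array([ 0.6396, -0.2704]), np.float64(0.0355), 79)
MP (array([ 0.4387, -0.1239]), np.float64(0.0422), 107) (np.float64(8.5), array([ 0.5204, -0.1106]), np.int64(19), 19)
```

View pics/w6.png

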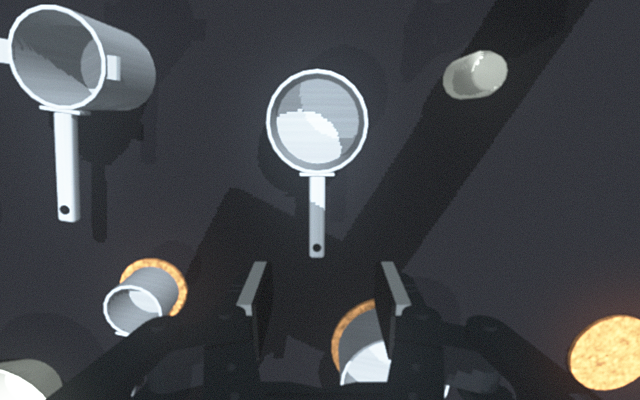

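The small pan is now centred on its mat. The medium pan is at (317,122), its handle ends at (316,247), and the jaws are in line with it.

>>> {"name": "drive_tool", "arguments": {
  "rows": [
    [[0.04,-0.1,-1.1,0,45],[0.04,-0.1,-2.2,0,45],[0.04,-0.1,-3.2,0,45],[0.04,-0.1,-3.9,0,45],[0.04,-0.1,-4.3,0,45],[0.04,-0.1,-4.5,0,45],[0.04,-0.1,-4.5,0,45],[0.04,-0.1,-4.5,0,45]]
  ]
}}

```text
time_s: 18.35
eef_pos: [0.503, -0.1143, 0.025]
ee_rot: [[-0.986, -0.163, -0.024], [-0.163, 0.987, 0.002], [0.023, 0.006, -1.0]]
contact_force: [0.5, -0.2, -0.5]
gripper_width: 0.0452
```

>>> {"name": "drive_tool", "arguments": {
  "rows": [
    [[0,0,0,0,0],[0,0,0,0,0],[0,0,0,0,0],[0,0,0,0,0],[0,0,0,0,0],[0,0,0,0,0]]
  ],
  "squeeze": 90
}}

```text
time_s: 18.95
eef_pos: [0.5044, -0.1146, 0.0264]
ee_rot: [[-0.986, -0.163, -0.021], [-0.163, 0.987, 0.001], [0.02, 0.005, -1.0]]
contact_force: [-0.2, 1.4, 6.4]
gripper_width: 0.0119
```

>>> {"name": "drive_tool", "arguments": {
  "rows": [
    [[0,0,0.2,0,0],[0,0,0.6,0,0],[0,0,1.3,0,0],[0,0,2.1,0,0],[0,0,2.7,0,0],[0,0,2.9,0,0],[0,0,3.0,0,0],[0,0,3.0,0,0]]
  ]
}}

```text
time_s: 19.75
eef_pos: [0.5038, -0.1144, 0.1458]
ee_rot: [[-0.986, -0.163, -0.022], [-0.163, 0.987, 0.002], [0.021, 0.005, -1.0]]
contact_force: [0.5, -0.2, -2.3]
gripper_width: 0.0118
```

```bash
python3 - <<'E'
from h import *
s,p=wrist();e=s['eef_pos'];print(s['time_s'],e.round(4),s['contact_force'].round(1))
for dz in (-.004,0,.004):print('MP',rad(p,(e[0]-.063,e[1]-.01),.050+e[2]-.024+dz,.042,120))
E
```

```text
19.75 [ 0.5038 -0.1144  0.1458] [ 0.5 -0.2 -2.3]
MP (array([ 0.4385, -0.1245]), np.float64(0.0425), 98)
MP (array([ 0.4382, -0.1246]), np.float64(0.0411), 97)
MP (array([ 0.4381, -0.1246]), np.float64(0.0397), 99)
```

>>> {"name": "drive_tool", "arguments": {
  "rows": [
    [[0.3,0.5,0,0,0],[0.7,1.4,0,0,0],[1.2,2.4,0,0,0],[1.8,3.4,0,0,0],[2.3,4.4,0,0,0],[2.8,5.4,0,0,0],[3.2,6.1,0,0,0],[3.5,6.6,0,0,0]]
  ]
}}

```text
time_s: 20.6
eef_pos: [0.6429, 0.152, 0.1425]
ee_rot: [[-0.986, -0.165, -0.026], [-0.165, 0.986, 0.002], [0.026, 0.006, -1.0]]
contact_force: [-0.8, -0.9, -2.6]
gripper_width: 0.0116
```

>>> {"name": "drive_tool", "arguments": {
  "rows": [
    [[0,0,0,0,0],[0,0,0,0,0]]
  ]
}}

```text
time_s: 20.8
eef_pos: [0.6413, 0.1522, 0.1399]
ee_rot: [[-0.986, -0.166, -0.031], [-0.166, 0.986, 0.001], [0.03, 0.006, -1.0]]
contact_force: [-0.9, -0.2, -2.6]
gripper_width: 0.0121
```

```bash
python3 - <<'E'
from h import *
s,p=wrist();e=s['eef_pos'];print(s['time_s'],e.round(4),s['contact_force'].round(1))
print('MM',rad(p,(.64,.256),.006,.05,120),'MP',rad(p,(e[0]-.0655,e[1]-.01),.050+e[2]-.0264,.042,120))
E
```

```text
20.8 [0.6413 0.1522 0.1399] [-0.9 -0.2 -2.6]
MM (array([0.6403, 0.2564]), np.float64(0.0501), 93) MP (array([0.576 , 0.1418]), np.float64(0.0421), 83)
```

>>> {"name": "drive_tool", "arguments": {
  "rows": [
    [[0.3,0.5,0,0,0],[0.7,1.2,0,0,0],[1.1,1.9,0,0,0],[1.4,2.5,0,0,0],[1.61,2.86,-0.5,0,0],[1.61,2.86,-1.3,0,0],[1.61,2.86,-1.9,0,0],[1.61,2.86,-2.2,0,0]]
  ]
}}

```text
time_s: 21.65
eef_pos: [0.7028, 0.2637, 0.0485]
ee_rot: [[-0.986, -0.164, -0.037], [-0.164, 0.986, -0.002], [0.037, 0.004, -0.999]]
contact_force: [0.3, -0.6, -2.9]
gripper_width: 0.0123
```

```bash
python3 - <<'E'
from h import *
s,p=wrist();e=s['eef_pos'];print(s['time_s'],e.round(4),s['contact_force'].round(1),s['qd'].round(1))
print('MP',rad(p,(e[0]-.0655,e[1]-.01),.050+e[2]-.0264,.042,120))
E
```

```text
21.65 [0.7028 0.2637 0.0485] [ 0.3 -0.6 -2.9] [  0.    4.4  -4.  -10.6   0.1   0.1]
MP (array([0.6375, 0.2535]), np.float64(0.0423), 97)
```

>>> {"name": "drive_tool", "arguments": {
  "rows": [
    [[0.07,0.07,-0.05,0,0],[0.07,0.07,-0.12,0,0],[0.07,0.07,-0.2,0,0],[0.07,0.07,-0.26,0,0],[0.07,0.07,-0.31,0,0],[0.07,0.07,-0.34,0,0],[0.07,0.07,-0.34,0,0]]
  ]
}}

```text
time_s: 22.4
eef_pos: [0.705, 0.2664, 0.0337]
ee_rot: [[-0.986, -0.164, -0.038], [-0.164, 0.986, -0.002], [0.038, 0.004, -0.999]]
contact_force: [0.5, -0.3, -2.4]
gripper_width: 0.0122
```

```bash
python3 - <<'E'
from h import *
s,p=wrist();e=s['eef_pos'];print(s['time_s'],e.round(4),s['contact_force'].round(1),s['qd'].round(1))
print('MP',rad(p,(e[0]-.0655,e[1]-.01),.050+e[2]-.0264,.042,120))
E
```

```text
22.4 [0.705  0.2664 0.0337] [ 0.5 -0.3 -2.4] [ 0.  -0.1  0.2  0.   0.  -0.1]
MP (array([0.6397, 0.2562]), np.float64(0.0423), 97)
```

Centred to within 1 mm, so I'll lower the last few millimetres and release.

>>> {"name": "drive_tool", "arguments": {
  "rows": [
    [[0,0,-0.03,0,0],[0,0,-0.06,0,0],[0,0,-0.08,0,0],[0,0,-0.1,0,0],[0,0,-0.1,0,0]]
  ]
}}

```text
time_s: 22.95
eef_pos: [0.706, 0.2667, 0.0318]
ee_rot: [[-0.986, -0.164, -0.036], [-0.164, 0.986, -0.001], [0.036, 0.005, -0.999]]
contact_force: [-1.8, -0.7, 7.0]
gripper_width: 0.0116
```

>>> {"name": "drive_tool", "arguments": {
  "rows": [
    [[0,0,0,0,18],[0,0,0,0,25],[0,0,0,0,45],[0,0,0,0,45],[0,0,0.3,0,45],[0,0,1.0,0,45],[0,0,2.2,0,45],[0,0,3.4,0,45]]
  ]
}}

```text
time_s: 23.75
eef_pos: [0.7051, 0.2664, 0.1688]
ee_rot: [[-0.986, -0.164, -0.038], [-0.164, 0.986, -0.002], [0.038, 0.004, -0.999]]
contact_force: [1.4, 1.0, -0.2]
gripper_width: 0.0449
```

>>> {"name": "drive_tool", "arguments": {
  "rows": [
    [[-0.5,-0.8,0.8,0,45],[-1.2,-1.8,1.4,-0.2,45],[-2,-2.7,1.5,-0.4,45],[-2.7,-3.7,1.5,-0.6,45],[-3.3,-4.8,1.5,-0.8,45],[-3.8,-5.9,1.5,-1.0,45],[-4.1,-6.9,1.5,-1.2,45],[-4.4,-7.8,1.5,-1.2,45]]
  ]
}}

```text
time_s: 24.55
eef_pos: [0.5282, -0.0473, 0.2301]
ee_rot: [[-0.999, 0.004, -0.036], [0.004, 1.0, 0.004], [0.036, 0.004, -0.999]]
contact_force: [-0.1, -0.2, 0.5]
gripper_width: 0.0452
```

```bash
python3 - <<'E'
from h import *
s,p=wrist();t=vision.camera('top');e=s['eef_pos'];print(s['time_s'],e.round(4))
def T(f,*a):
    try: return f(*a)
    except Exception as x: return 'fail'
for q in (p,t):
    print('MP',T(rad,q,(.64,.256),.056,.042,120),'SP',T(rad,q,(.6405,-.271),.050,.028,120))
    print('LP',T(rad,q,(.672,-.008),.062,.054,120),T(handle,q,np.array([.672,-.008]),.059,-.07,.065,.125))
print('LM inner?',T(rad,t,(.671,-.0085),.006,.062,120))
cv2.imwrite('pics/t7.png',cv2.resize(t['frame'][60:260,180:480],(750,500),interpolation=cv2.INTER_CUBIC))
E
```

```text
24.55 [ 0.5282 -0.0473  0.2301]
MP (array([0.6388, 0.2548]), np.float64(0.0445), 60) SP (array([ 0.6403, -0.2748]), np.float64(0.0309), 83)
LP (array([ 0.672 , -0.0124]), np.float64(0.0555), 50) (np.float64(-39.7), array([ 0.7654, -0.0343]), np.int64(3), 20)
MP (array([0.6397, 0.2563]), np.float64(0.0428), 71) SP (array([ 0.6405, -0.2712]), np.float64(0.0296), 63)
LP (array([ 0.6615, -0.0171]), np.float64(0.0675), 37) (np.float64(-12.5), array([ 0.7664, -0.0203]), np.int64(20), 20)
LM inner? (array([ 0.6752, -0.0175]), np.float64(0.0715), 40)
```

View pics/t7.png

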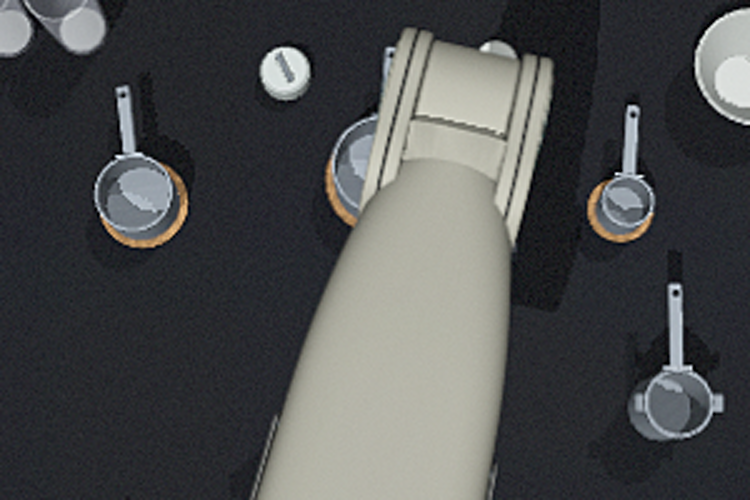

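All pans are seated: medium at (133,190) and small at (626,202), each centred on its mat once parallax is allowed for. Now the insert at (680,402).

>>> {"name": "drive_tool", "arguments": {
  "rows": [
    [[0,-0.8,0.2,0,45],[-0.1,-1.8,0.4,0,45],[-0.2,-2.8,0.4,0,45],[-0.3,-3.8,0.4,0,45],[-0.5,-4.8,0.4,0,45],[-0.6,-5.8,0.4,0,45],[-0.62,-6.65,0.4,0,45],[-0.62,-6.65,0.4,0,45]]
  ]
}}

```text
time_s: 25.45
eef_pos: [0.5037, -0.3186, 0.2465]
ee_rot: [[-0.999, 0.012, -0.036], [0.012, 1.0, 0.001], [0.036, 0.001, -0.999]]
contact_force: [-0.2, 1.3, 0.1]
gripper_width: 0.0451
```

>>> {"name": "drive_tool", "arguments": {
  "rows": [
    [[0,0,0,0,45],[0,0,0,0,45]]
  ]
}}

```text
time_s: 25.65
eef_pos: [0.5041, -0.3179, 0.2468]
ee_rot: [[-0.999, 0.011, -0.035], [0.011, 1.0, 0.001], [0.035, 0.001, -0.999]]
contact_force: [-0.3, 1.1, 0.1]
gripper_width: 0.0451
```

```bash
python3 - <<'E'
from h import *
s,p=wrist();e=s['eef_pos'];print(s['time_s'],e.round(4))
cv2.imwrite('pics/w8.png',p['frame'])
print('IN',rad(p,(.4234,-.3143),.08,.035,120),handle(p,np.array([.4234,-.3143]),.077,0,.05,.115))
E
```

```text
25.65 [ 0.5041 -0.3179  0.2468]
IN (array([ 0.4231, -0.3133]), np.float64(0.0352), 87) (np.float64(0.6), array([ 0.5059, -0.3121]), np.int64(22), 22)
```

View pics/w8.png

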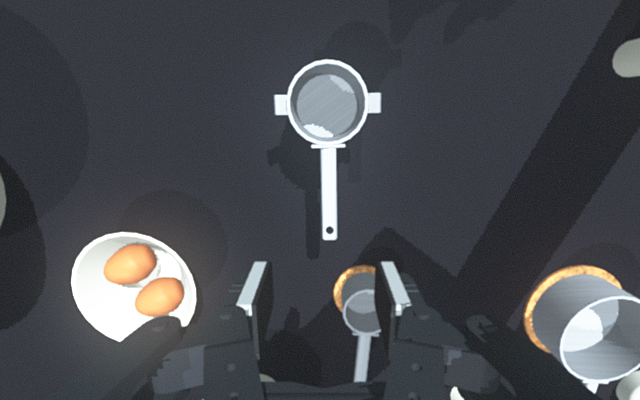

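The insert is at (328,100), with its handle running down to (330,235).

>>> {"name": "drive_tool", "arguments": {
  "rows": [
    [[0,0.14,-1.1,0.15,45],[0,0.14,-2.2,0.15,45],[0,0.14,-3.2,0.15,45],[0,0.14,-4.0,0.15,45],[0,0.14,-4.5,0.15,45],[0,0.14,-4.8,0.15,45],[0,0.14,-4.8,0.15,45],[0,0.14,-4.8,0.15,45]]
  ]
}}

```text
time_s: 26.5
eef_pos: [0.5048, -0.3119, 0.0558]
ee_rot: [[-0.999, -0.011, -0.034], [-0.011, 1.0, -0.0], [0.034, 0.0, -0.999]]
contact_force: [0.2, -0.9, 0.3]
gripper_width: 0.045
```

>>> {"name": "drive_tool", "arguments": {
  "rows": [
    [[0,0,0,0,0],[0,0,0,0,0],[0,0,0,0,0],[0,0,0,0,0],[0,0,0,0,0],[0,0,0,0,0]]
  ],
  "squeeze": 110
}}

```text
time_s: 27.1
eef_pos: [0.5065, -0.3128, 0.0574]
ee_rot: [[-0.999, -0.011, -0.031], [-0.011, 1.0, -0.002], [0.031, -0.002, -1.0]]
contact_force: [2.2, 1.3, 6.0]
gripper_width: 0.0115
```

>>> {"name": "drive_tool", "arguments": {
  "rows": [
    [[0,0,0.2,0,0],[0,0,0.6,0,0],[0,0,1.3,0,0],[0,0,2.2,0,0],[0,0,3.0,0,0],[0,0,3.5,0,0],[0,0,3.8,0,0],[0,0,3.8,0,0]]
  ]
}}

```text
time_s: 27.9
eef_pos: [0.5071, -0.3133, 0.211]
ee_rot: [[-1.0, -0.011, -0.029], [-0.011, 1.0, -0.004], [0.029, -0.003, -1.0]]
contact_force: [0.9, -0.5, -1.8]
gripper_width: 0.0111
```

```bash
python3 - <<'E'
from h import *
s,p=wrist();e=s['eef_pos'];print(s['time_s'],e.round(4),s['contact_force'].round(1),s['qpos'].round(0))
for dz in (-.004,0,.004):print('IN',rad(p,(e[0]-.08,e[1]-.001),.080+e[2]-.055+dz,.035,120))
E
```

```text
27.9 [ 0.5071 -0.3133  0.211 ] [ 0.9 -0.5 -1.8] [-37.  14.  -6.  71.  -1. -38.]
IN (array([ 0.425 , -0.3143]), np.float64(0.0348), 63)
IN (array([ 0.4253, -0.3143]), np.float64(0.0337), 63)
IN (array([ 0.4258, -0.3142]), np.float64(0.0324), 63)
```

>>> {"name": "drive_tool", "arguments": {
  "rows": [
    [[0.1,0.2,0,-0.5,0],[0.3,0.6,0,-1.4,0],[0.5,1.1,0,-2.3,0],[0.8,1.6,0,-3.2,0],[1.1,2.1,0,-4.1,0],[1.3,2.6,0,-5.0,0],[1.5,3.0,0,-5.9,0],[1.7,3.4,0,-6.8,0]]
  ]
}}

```text
time_s: 28.75
eef_pos: [0.5732, -0.1754, 0.2067]
ee_rot: [[-0.586, 0.81, -0.024], [0.809, 0.587, 0.025], [0.035, -0.005, -0.999]]
contact_force: [-0.4, -0.2, -0.9]
gripper_width: 0.0112
```

>>> {"name": "drive_tool", "arguments": {
  "rows": [
    [[0.1,0.2,0,-0.8,0],[0.3,0.6,0,-1.7,0],[0.5,1.0,0,-2.6,0],[0.7,1.4,0,-3.5,0],[0.9,1.8,0,-4.4,0],[1.1,2.1,0,-5.3,0],[1.2,2.3,0,-6.1,0],[1.2,2.3,0,-6.6,0]]
  ]
}}

```text
time_s: 29.55
eef_pos: [0.6199, -0.082, 0.2038]
ee_rot: [[0.292, 0.956, 0.001], [0.956, -0.292, 0.035], [0.034, -0.009, -0.999]]
contact_force: [0.3, -0.2, -2.3]
gripper_width: 0.0112
```

>>> {"name": "drive_tool", "arguments": {
  "rows": [
    [[0.1,0.03,0,-0.6,0],[0.2,0.06,0,-1.2,0],[0.28,0.06,0,-1.6,0],[0.28,0.06,0,-1.6,0],[0.28,0.06,0,-1.6,0]]
  ]
}}

```text
time_s: 30.05
eef_pos: [0.6298, -0.0795, 0.2018]
ee_rot: [[0.496, 0.868, 0.005], [0.868, -0.496, 0.035], [0.033, -0.013, -0.999]]
contact_force: [-0.1, 0.2, -2.2]
gripper_width: 0.0113
```

```bash
python3 - <<'E'
from h import *
s,p=wrist();e=s['eef_pos'];x=s['ee_rot'][:,0];print(s['time_s'],e.round(4),s['ee_rot'].round(3).tolist())
c=e+.0821*x
print('IN',c.round(4),rad(p,c[:2],.080+e[2]-.0574,.035,120))
print('LP',rad(p,(.672,-.0085),.062,.054,120))
cv2.imwrite('pics/w9.png',p['frame'])
E
```

```text
30.05 [ 0.6298 -0.0795  0.2018] [[0.496, 0.868, 0.005], [0.868, -0.496, 0.035], [0.033, -0.013, -0.999]]
IN [ 0.6705 -0.0082  0.2045] (array([ 0.6694, -0.0093]), np.float64(0.0341), 63)
LP (array([ 0.6718, -0.0147]), np.float64(0.0556), 62)
```

View pics/w9.png

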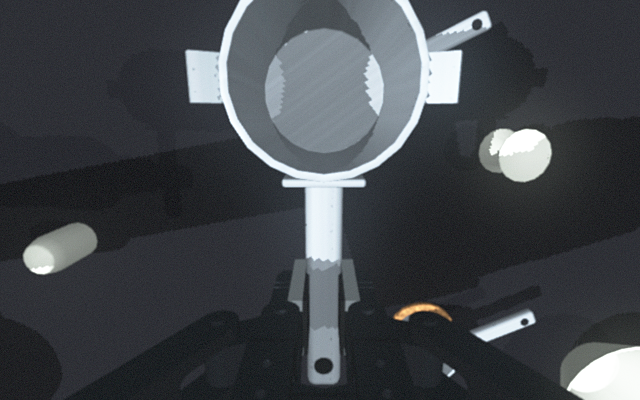

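The insert is centred over the large pan, whose handle shows at (470,28), about 115° away. Lowering.

>>> {"name": "drive_tool", "arguments": {
  "rows": [
    [[0.05,0.0,-0.4,0,0],[0.05,0.0,-1.0,0,0],[0.05,0.0,-1.6,0,0],[0.05,0.0,-2.1,0,0],[0.05,0.0,-2.5,0,0],[0.05,0.0,-2.8,0,0],[0.05,0.0,-2.9,0,0],[0.05,0.0,-2.9,0,0]]
  ]
}}

```text
time_s: 30.9
eef_pos: [0.6314, -0.0794, 0.0853]
ee_rot: [[0.496, 0.868, 0.004], [0.868, -0.496, 0.035], [0.033, -0.014, -0.999]]
contact_force: [0.7, -0.4, -0.8]
gripper_width: 0.0116
```

```bash
python3 - <<'E'
from h import *
s,p=wrist();e=s['eef_pos'];x=s['ee_rot'][:,0];print(s['time_s'],e.round(4),s['ee_rot'].round(3).tolist(),s['contact_force'].round(1))
c=e+.0821*x
print('IN',c.round(4),rad(p,c[:2],.080+e[2]-.0574,.035,120))
print('LP',rad(p,(.672,-.0085),.062,.054,120))
cv2.imwrite('pics/w10.png',p['frame'])
t=vision.camera('top');cv2.imwrite('pics/t10.png',cv2.resize(t['frame'][60:220,230:430],(750,600),interpolation=cv2.INTER_CUBIC))
E
```

```text
30.9 [ 0.6314 -0.0794  0.0853] [[0.496, 0.868, 0.004], [0.868, -0.496, 0.035], [0.033, -0.014, -0.999]] [ 0.7 -0.4 -0.8]
IN [ 0.6721 -0.0081  0.088 ] (array([ 0.6684, -0.0156]), np.float64(0.0367), 63)
LP (array([ 0.6721, -0.0083]), np.float64(0.0546), 59)
```

View pics/w10.png

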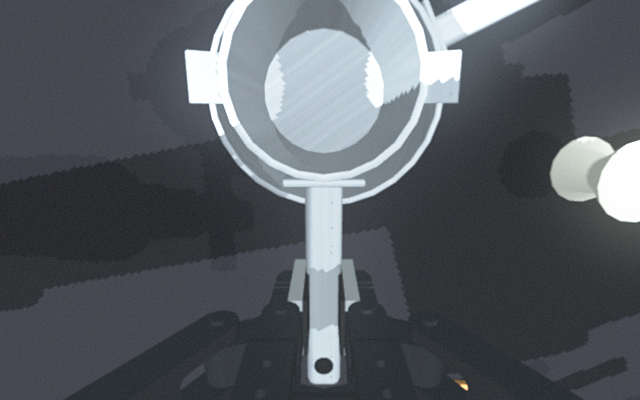

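The insert is inside the pan rim, roughly concentric. Lowering the last 18 mm slowly.

>>> {"name": "drive_tool", "arguments": {
  "rows": [
    [[0,0,-0.1,0,0],[0,0,-0.2,0,0],[0,0,-0.28,0,0],[0,0,-0.34,0,0],[0,0,-0.38,0,0],[0,0,-0.42,0,0],[0,0,-0.44,0,0],[0,0,-0.44,0,0]]
  ]
}}

```text
time_s: 31.8
eef_pos: [0.6326, -0.0797, 0.0692]
ee_rot: [[0.496, 0.868, 0.007], [0.868, -0.496, 0.035], [0.033, -0.011, -0.999]]
contact_force: [-0.0, -0.0, -0.9]
gripper_width: 0.0115
```

>>> {"name": "drive_tool", "arguments": {
  "rows": [
    [[0,0,-0.02,0,0],[0,0,-0.04,0,0],[0,0,-0.06,0,0],[0,0,-0.06,0,0]]
  ]
}}

```text
time_s: 32.2
eef_pos: [0.6326, -0.0802, 0.0677]
ee_rot: [[0.496, 0.868, 0.007], [0.868, -0.496, 0.034], [0.033, -0.011, -0.999]]
contact_force: [-4.5, -2.0, 4.6]
gripper_width: 0.0115
```

Firm contact: it stands on the pan floor. I'll release, then lift straight up and back away.

>>> {"name": "drive_tool", "arguments": {
  "rows": [
    [[0,0,0,0,18],[0,0,0,0,25],[0,0,0,0,45],[0,0,0,0,45],[0,0,0.3,0,45],[0,0,1.0,0,45],[0,0,2.0,0,45],[0,0,3.1,0,45]]
  ]
}}

```text
time_s: 33.0
eef_pos: [0.6317, -0.0798, 0.1926]
ee_rot: [[0.496, 0.868, 0.005], [0.868, -0.496, 0.034], [0.032, -0.013, -0.999]]
contact_force: [0.7, -0.9, 1.3]
gripper_width: 0.0448
```

>>> {"name": "drive_tool", "arguments": {
  "rows": [
    [[0,0,0.8,0,45],[-0.4,-0.8,1.5,0,45],[-1.0,-1.8,1.8,0,45],[-1.7,-2.8,1.8,0,45],[-2.4,-3.8,1.8,0,45],[-3.0,-4.8,1.8,0,45],[-3.4,-5.6,1.8,0,45],[-3.6,-6.2,1.8,0,45]]
  ]
}}

```text
time_s: 33.8
eef_pos: [0.4861, -0.3298, 0.2658]
ee_rot: [[0.498, 0.867, 0.006], [0.867, -0.498, 0.033], [0.032, -0.011, -0.999]]
contact_force: [0.6, -0.3, 0.1]
gripper_width: 0.0451
```

```bash
python3 - <<'E'
from h import *
s=sensors.get_state();t=vision.camera('top');q=vision.camera('scene');print(s['time_s'],s['eef_pos'].round(3))
def T(f,*a):
    try: return f(*a)
    except Exception as x: return 'fail'
print('IN',T(rad,t,(.672,-.0085),.090,.035,120),T(handle,t,np.array([.672,-.0085]),.087,np.radians(-120),.06,.115))
print('LP',T(rad,t,(.672,-.0085),.062,.054,120),T(handle,t,np.array([.672,-.0085]),.059,-.07,.065,.125))
print('MP',T(rad,t,(.64,.256),.056,.042,120),'SP',T(rad,t,(.6405,-.271),.050,.028,120))
cv2.imwrite('pics/t11.png',cv2.resize(t['frame'][60:260,180:480],(750,500),interpolation=cv2.INTER_CUBIC))
cv2.imwrite('pics/s11.png',cv2.resize(q['frame'][150:350,200:460],(780,600),interpolation=cv2.INTER_CUBIC))
E
```

```text
33.8 [ 0.486 -0.33   0.266]
IN (array([ 0.6809, -0.0061]), np.float64(0.0375), 63) (np.float64(-118.6), array([ 0.6292, -0.0848]), np.int64(19), 19)
LP (array([ 0.6667, -0.0089]), np.float64(0.0582), 60) (np.float64(-3.7), array([ 0.7668, -0.0148]), np.int64(20), 20)
MP (array([0.64  , 0.2566]), np.float64(0.0429), 71) SP (array([ 0.6417, -0.271 ]), np.float64(0.0289), 69)
```

View pics/t11.png

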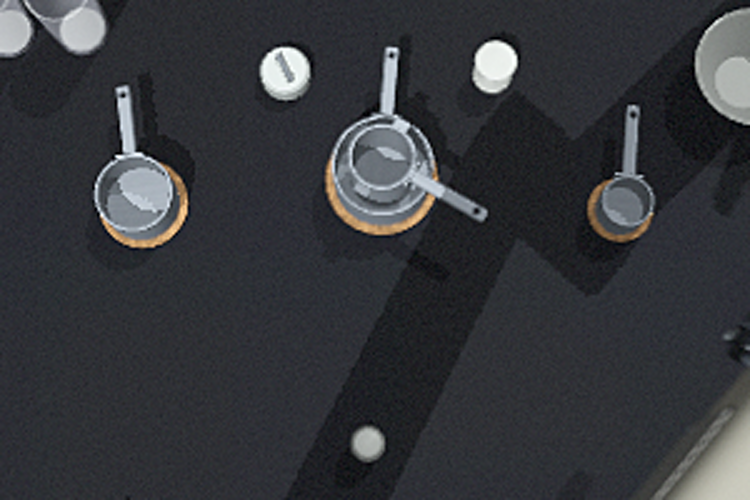

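View pics/s11.png

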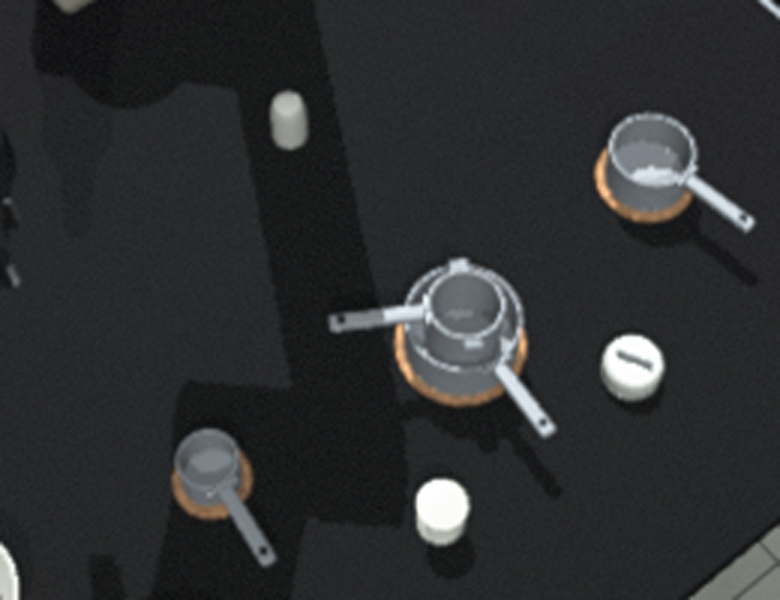

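Both views show everything standing upright on its mat, with the insert inside the large pan and the timer and pots untouched. The circle fits on the nested pair were muddled, so I'll draw the expected outlines once as an overlay.

```bash
python3 - <<'E'
from h import *
t=vision.camera('top');f=cv2.resize(t['frame'],None,fx=6,fy=6,interpolation=cv2.INTER_CUBIC)
a=np.linspace(0,2*np.pi,90)
for c,z,r,col in [((.672,-.0085),.062,.054,(0,255,0)),((.672,-.0085),.090,.035,(0,0,255)),((.671,-.0085),.006,.062,(255,255,0))]:
    u=proj(t,np.c_[c[0]+r*np.cos(a),c[1]+r*np.sin(a),np.full(90,z)])
    cv2.polylines(f,[((u+.5)*6-.5).round().astype(int)],True,col,1)
cv2.imwrite('pics/t12.png',f[480:960,1760:2400])
E
```

```text
(no output)
```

View pics/t12.png

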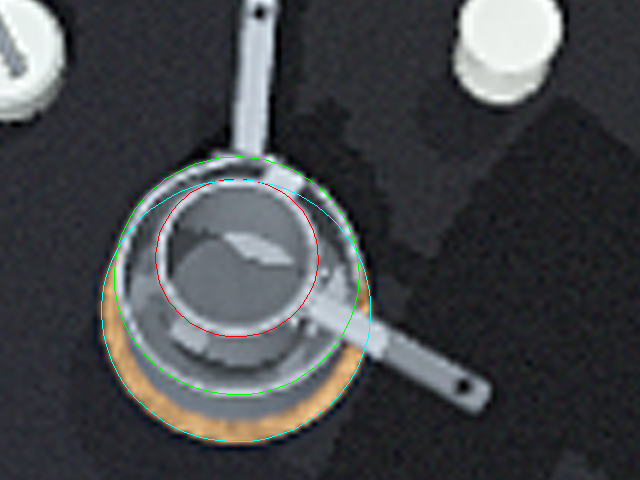

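The overlay matches: the green, red and cyan outlines lie on the pan rim, insert rim and mat edge within about 1–2 mm. The insert's rim at the expected height and place means it stands flat on the pan floor. Handing in.

```bash
python3 -c "
from station import arm;print(arm.close_job())"
```

```text
the job is handed in; nothing more can be done
None
```

The job is handed in: the three steel pans stand on their own mats and the melting insert stands inside the largest pan. I carried each one by its handle and lowered it until the wrist force showed contact before letting go. The robot's clock read about 34 s at my last check.

| Check at the end | Result |
|---|---|
| Small and medium pans | about 1 mm off the mat centres in the fits |
| Large pan and insert rims | within 1–2 mm of where they should be, from an overlay on the top view |
| Insert handle | about -119°, against -4° for the large pan's handle, so roughly 115° apart |
| Timer, both pots and the red pan | not touched; timer and pots look unmoved, but the final crops don't show the red pan |

- **Disagreement:** the automatic circle fits on the nested large pan and insert were confused by overlapping edges, up to 9 mm off. I relied on the overlay, the fit made just before the last lowering and the tool position instead.
- **Tool tilt:** the tool picked up a tilt of about 2° during the job. Each piece was gripped at the tilt of the moment, so each was set down within about 1° of upright.

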